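# Latch the battery box

## Task

Lock the purple battery box: swing its steel hasp over so that it hangs closed over the brass staple, then drop the red-handled pin down through the staple's loop until its collar rests on the loop. The blue-handled pin beside it is too short for this box: leave it in its block.

Things in the scene. Friction and masses are not known exactly. Their poses are not given: they have to be found in the camera images.
- hasp (a joint): Hinge of the hasp, a steel flap 70 mm wide, 100 long, 4 thick, slotted, with a yellow lip. Rad: 0 = hanging closed on the box's front, staple through slot; 1.57 = straight out; 3.14 = upright. Starts open at its stop, 3.75, leaning back over the lid: lip 83 mm above the lid, 57 behind the hinge. Swings freely (150 g): pushed near its lip from behind past upright it falls closed in about 1 s.
- staple (a point): Middle of the level U-loop of 8 mm brass bar on the front of a fixed purple box 120 mm high, 220 deep; on the bar's top, 64 mm above the table. Loop inside: 30 mm wide, to 50 from the face. -x points out of the face, y along it, z up. Face 36 mm along +x; hasp hinge (along y, at lid height) 32 along +x, 56 up. Charger cradles from 114 mm behind the hinge stand 35 above the lid.
- red_pin: Pin to use, 90 g: steel shank 10 mm in diameter, 45 long, tapered tip; flat collar 48 in diameter, 4 thick; on it a red upright round handle 22 in diameter, 52 tall (top 56 above the origin). Origin on the axis at the collar's underside, z up. Starts upright in one of two holes, 110 mm apart, of a fixed wooden block 60 mm high, 80 x 200, collar resting on the block.
- blue_pin: Bystander: like the red pin but with a blue handle and a shank only 25 mm long, upright in the block's other hole; origin at the collar's underside. Must stay there.
Things that resemble listed ones, but are neither listed nor needed, are in the scene too. Leave any turquoise look-alike of the red_pin alone.

How it is judged:
On the way, in this order (a step that is already met when the one before it is completed fails the run):
1. the hasp hangs closed over the staple (value of joint hasp below 0.15 rad), for 0.2 s.
2. the red pin is down through the staple's loop with the hasp still closed (value of joint hasp below 0.15 rad and horizontal distance between red_pin and staple below 0.018 m and z of red_pin in the frame of staple between -0.008 and 0.008 m and angle between red_pin's own z axis and vertical below 0.25 rad), for 0.2 s.
At the end, for the whole second after the job is handed in: The hasp hangs closed (within 0.15 rad), and the red pin stands through the staple's loop at rest, upright within 0.25 rad, its axis within 18 mm of the loop's middle and its collar's underside within 8 mm of the loop's top (all of step 2 and linear speed of red_pin below 0.03 m/s); the robot touches nothing.
It fails at once if the blue pin is moved more than 25 mm (distance of blue_pin from where it was at the start of the episode above 0.025 m).
It also fails if it takes over 50 s, if anything falls off the work surface, if the arm or the gripper's body presses on something with over 40 N, if the wrist force passes 120 N, or if a joint passes its speed limit or range.

## Robot

A 6-joint arm with a two-finger parallel gripper is mounted at the origin on the work surface. World frame = base frame: x ahead of the robot, y to its left, z up, the work surface at z = 0. Lengths are in m, angles in rad, forces in N, time in s.
With the tool pointing down it reaches from about 0.275 to 1 m from the base axis. Payload 8.4 kg.
Tool frame: the origin (TCP) lies on the centre line of the jaws, within the pads' length; the fingertips stand 17 mm ahead of it and the grasp point (between the pads) lies 2 mm behind it (bot.tcp_to_tips is the z of the fingertips in the tool frame, in m); z points along the fingers, y is the line along which they close (so a half turn about z gives the same grasp; the last joint's range is limited). The gripper opens to 85 mm and grips with 20 to 120 N. Pads are 22 mm wide; open, the fingers measure 114 mm over their backs; the gripper's body (76 mm by 85 mm) begins 54 mm behind the grasp point. The pads swing forward as they close: fully open they stand 13 mm farther back than shut.
Start: joints at [-1.35, 0.353, 1.633, -0, 1.155, -0.002], TCP at [0.138, -0.61, 0.248] pointing down, gripper open.
Joint ranges: [-2.63, 2.63], [-0.92, 2.1], [0.06, 2.66], [-1.3, 4.44], [0, 2.69], [-3.02, 3.02]. Speed limits (rad/s): [2.22, 2.22, 2.79, 3.14, 3.14, 3.14].

## Interface

Orientations are given as a unit quaternion [x, y, z, w].
In Python, from workcell import bot, hand, kinematics, get_obs, vision, hand_in gives the robot as it stands. The module is installed in compiled form; this text tells all that it offers. Calls block until the motion is done:
- bot.reach(position, orientation): joint-space move of the TCP to a pose.
- bot.servo_line(position, ori=None, velocity=0.15): straight line of the TCP; ori=None keeps the orientation; velocity is the mean speed in m/s.
- bot.goto_joints(angles): joint-space move.
- hand.move_gripper(opening, strength=None): finger opening in m; strength is the grip in N (None keeps the last); returns when the fingers have stopped.
- bot.dwell(seconds).
- kinematics.solve_ik(position, orientation): joint angles nearest the present ones, or None.
- get_obs(): the state.
- vision.read_camera(name): name is "side" or "top" or "wrist"; returns a dict with "frame" (400x640x3 uint8, red, green, blue), "intrinsics" (3x3 intrinsics, pixels), "view" (4x4, takes a point from world to camera coordinates). Camera axes: x right, y down, z forward; pixel columns grow to the right and rows downward; lengths in m; the calibration is good to about 2 mm. A picture is of the moment at which its call begins. There is no depth.
A pose or a line that the arm cannot do raises bot.IKError and nothing moves.
- hand_in(): hands the job in; it is judged then, once.
The state is a dict: "time_s": time; "joint_pos": joint angles; "joint_vel": joint speeds; "joint_efforts": joint torques, N m; "position": TCP position; "orientation": TCP orientation; "wrist_force": force on the tool from outside, world axes, zero at the start; "ft_torque": the same for the moment, N m; "gripper_width": finger opening in m; "grip_force": force on a finger pad.
Only numpy, scipy, OpenCV 4.12 (cv2) and the standard library are available. Lean on these libraries where they do the work, as an engineer would, in place of code of your own. Each camera call takes 0.05 s, during which the arm holds its last target. There are 200 camera calls.

## Working session

There is one attempt and no reset: what is moved stays moved. The work goes in short steps, each a Python script; the robot and the scene stay as the last script left them, time stands still between calls to the robot, and variables do not carry over. Pictures are saved under pics/ and viewed, at most 10 in all, crops included, and the job is handed in when it is done.

```bash
mkdir -p pics; cat > h.py <<'E'
import numpy as np, cv2
from workcell import bot, hand, kinematics, get_obs, vision, hand_in
def snap(n,f):
    c=vision.read_camera(n); cv2.imwrite(f,c["frame"][:,:,::-1])
    np.savez(f[:-4]+".npz",K=c["intrinsics"],V=c["view"]); return c
def load(f): d=np.load(f); return d["K"],d["V"]
def tri(*obs): # (file,(u,v))...
    A=[]
    for f,(u,v) in obs:
        K,V=load(f); P=K@V[:3]; A+=[u*P[2]-P[0],v*P[2]-P[1]]
    A=np.array(A); A=A/np.linalg.norm(A[:,:3],axis=1)[:,None]
    x=np.linalg.lstsq(A[:,:3],-A[:,3],rcond=None)[0]
    return x,np.abs(A@np.r_[x,1]).max()
def onz(f,uv,z):
    K,V=load(f); d=V[:3,:3].T@np.linalg.solve(K,[*uv,1]); c=-V[:3,:3].T@V[:3,3]
    return c+d*(z-c[2])/d[2]
def proj(f,p):
    K,V=load(f); q=K@(V@np.r_[p,1])[:3]; return q[:2]/q[2]
E
python3 - <<'E'
from h import *
for n in("side","top"):
    c=snap(n,f"pics/{n}0.png"); V=c["view"]; print(n,-V[:3,:3].T@V[:3,3],V[2,:3])
a=[cv2.imread(f"pics/{n}0.png") for n in("side","top")]
o=get_obs();print(o["time_s"],o["orientation"],o["position"])
E
```

```text
side [0.3909868  0.65497159 0.64799375] [ 0.13444734 -0.81391903 -0.56520769]
top [ 0.4445787  -0.07352974  0.83685349] [ 0.09478096 -0.04969597 -0.99425695]
0.1 [ 9.93803103e-01  1.11153101e-01 -5.79029163e-05 -6.14658894e-04] [ 0.13801154 -0.60916854  0.24763434]
```

View pics/side0.png

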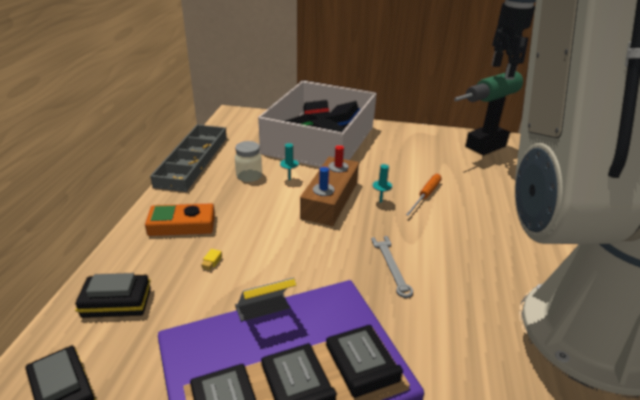

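View pics/top0.png

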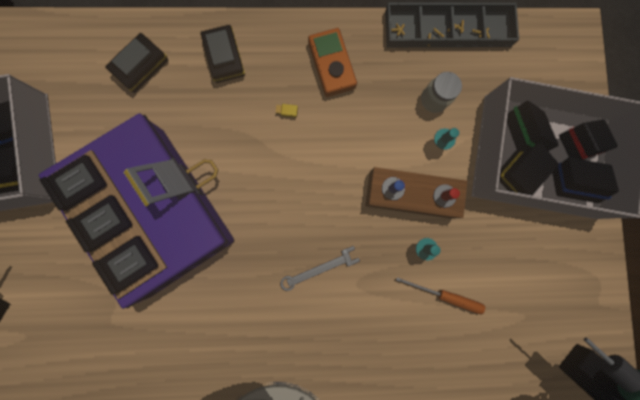

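```bash
python3 - <<'E'
from h import *
t=cv2.imread("pics/top0.png");s=cv2.imread("pics/side0.png")
def crop(im,x,y,w,h,k):
    c=cv2.resize(im[y:y+h,x:x+w],None,fx=k,fy=k,interpolation=cv2.INTER_CUBIC)
    c=np.clip(c*1.3,0,255).astype(np.uint8)
    for u in range(-(-x//10)*10,x+w,10): cv2.line(c,((u-x)*k,0),((u-x)*k,8 if u%50 else 16),(255,255,255))
    for v in range(-(-y//10)*10,y+h,10): cv2.line(c,(0,(v-y)*k),(8 if v%50 else 16,(v-y)*k),(255,255,255))
    return c
A=crop(t,110,110,130,100,3); B=crop(t,365,165,130,100,3); 
A=crop(t,110,130,130,100,3);C=crop(s,230,260,130,100,3);D=crop(s,290,130,130,100,3)
cv2.imwrite("pics/c1.png",np.vstack([np.hstack([A,B]),np.hstack([C,D])]))
E
```

```text
(no output)
```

View pics/c1.png

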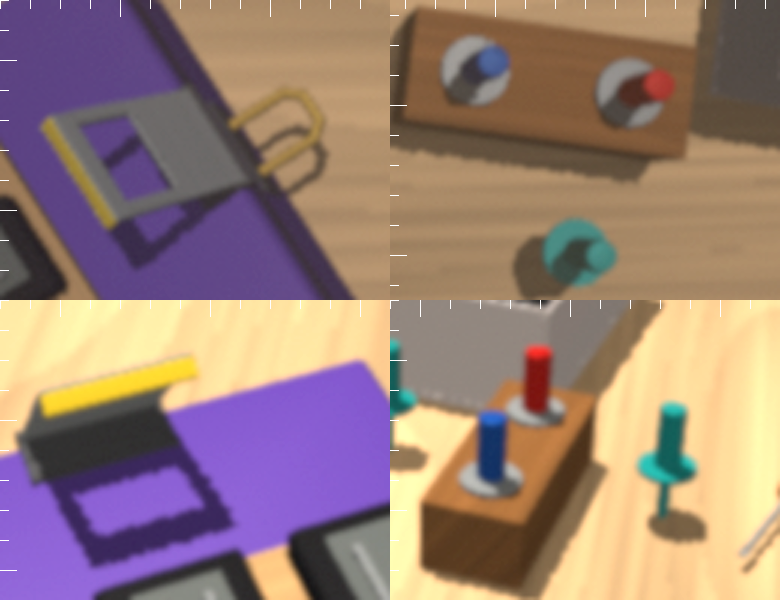

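```bash
python3 - <<'E'
from h import *
T="pics/top0.png".replace("png","npz");S="pics/side0.npz"
np.set_printoptions(precision=4,suppress=True)
for n,a,b in [("redtop",(454.3,193),(339.7,147.7)),("redcollar",(445,196),(338.7,166.3)),("bluecollar",(393.7,188.3),(323.3,189.3)),
 ("lipA",(125.7,170.7),(244.2,294.5)),("lipB",(147.3,205),(295.5,281.5)),("boxcorner",(232,240),(352,284))]:
    print(n,*tri((T,a),(S,b)))
f=lambda uv,z:onz(T,uv,z)
print("facecorners",f((140,115),.12),f((232,240),.12)); print("hinge",f((172.7,159.3),.12),f((195,191.7),.12))
d=f((232,240),.12)-f((140,115),.12);print("len",np.linalg.norm(d),np.degrees(np.arctan2(d[1],d[0])))
q=lambda x,y:(110+x/3,130+y/3)
for p in [(285,90),(322,130),(318,104),(232,126),(262,171)]: print("staple",f(q(*p),.062))
E
```

```text
redtop [ 0.511  -0.3692  0.1084] 0.0008752492639876319
redcollar [ 0.5104 -0.3694  0.0576] 0.000329422090096565
bluecollar [ 0.5295 -0.2612  0.0563] 0.00012597334818709172
lipA [0.554  0.2249 0.1961] 0.0002570247440619733
lipB [0.495  0.1883 0.1964] 0.000696934185760334
boxcorner [0.4292 0.0686 0.093 ] 0.0027523822957193356
facecorners [0.6741 0.2361 0.12  ] [0.4324 0.0637 0.12  ]
hinge [0.5873 0.174  0.12  ] [0.5247 0.1322 0.12  ]
len 0.2969140481120004 -144.50868016157284
staple [0.5962 0.1289 0.062 ]
staple [0.568  0.1039 0.062 ]
staple [0.5861 0.1066 0.062 ]
staple [0.572  0.1644 0.062 ]
staple [0.5407 0.1442 0.062 ]
```

```bash
cat >> h.py <<'E'
np.set_printoptions(precision=4,suppress=True)
from scipy.spatial.transform import Rotation as Rn
def down(yx,yy): # tool down with tool y along (yx,yy)
    y=np.array([yx,yy,0.])/np.hypot(yx,yy); z=np.array([0,0,-1.]); x=np.cross(y,z)
    return Rn.from_matrix(np.c_[x,y,z]).as_quat()
E=np.array([-.829,-.559,0]); N=np.array([.559,-.829,0]); H=np.array([.556,.1531,.12])
E
python3 - <<'E'
from h import *
R=np.array([.5105,-.3693,0])
for nm,p,z in (("red",R,.28),("red",R,.092),("st",H+.032*N-[0,0,.12],.097),("h",H-.097*N-[0,0,.12],.202)):
  for v in ((.98,.18),(-.98,-.18),(-.18,.98),(.18,-.98),E[:2],-E[:2],N[:2],-N[:2]):
    q=kinematics.solve_ik(p+[0,0,z],down(*v)); print(nm,z,np.round(v,2),q)
E
```

```text
red 0.28 [0.98 0.18] [-0.6286  0.3338  1.5884 -0.      1.2194 -0.8103]
red 0.28 [-0.98 -0.18] [-0.6286  0.3338  1.5884 -0.      1.2194  2.3313]
red 0.28 [-0.18  0.98] [-0.6286  0.3338  1.5884 -0.      1.2194 -2.3811]
red 0.28 [ 0.18 -0.98] [-0.6286  0.3338  1.5884 -0.      1.2194  0.7605]
red 0.28 [-0.83 -0.56] [-0.6286  0.3338  1.5884 -0.      1.2194  1.9197]
red 0.28 [0.83 0.56] [-0.6286  0.3338  1.5884 -0.      1.2194 -1.2219]
red 0.28 [ 0.56 -0.83] [-0.6286  0.3338  1.5884 -0.      1.2194  0.3489]
red 0.28 [-0.56  0.83] [-0.6286  0.3338  1.5884 -0.      1.2194 -2.7927]
red 0.092 [0.98 0.18] [-0.6286  0.5375  1.7365 -0.      0.8675 -0.8103]
red 0.092 [-0.98 -0.18] [-0.6286  0.5375  1.7365 -0.      0.8675  2.3313]
red 0.092 [-0.18  0.98] [-0.6286  0.5375  1.7365 -0.      0.8675 -2.3811]
red 0.092 [ 0.18 -0.98] [-0.6286  0.5375  1.7365 -0.      0.8675  0.7605]
red 0.092 [-0.83 -0.56] [-0.6286  0.5375  1.7365 -0.      0.8675  1.9197]
red 0.092 [0.83 0.56] [-0.6286  0.5375  1.7365 -0.      0.8675 -1.2219]
red 0.092 [ 0.56 -0.83] [-0.6286  0.5375  1.7365 -0.      0.8675  0.3489]
red 0.
[... 474 characters left out ...]
0.83] [ 0.2145  0.4778  1.8307 -0.      0.8331  1.192 ]
st 0.097 [-0.56  0.83] [ 0.2145  0.4778  1.8307 -0.      0.8331 -1.9495]
h 0.202 [0.98 0.18] [ 0.4329  0.2931  1.8326 -0.      1.0158  0.2512]
h 0.202 [-0.98 -0.18] [ 0.4329  0.2931  1.8326 -0.      1.0158 -2.8904]
h 0.202 [-0.18  0.98] [ 0.4329  0.2931  1.8326 -0.      1.0158 -1.3196]
h 0.202 [ 0.18 -0.98] [ 0.4329  0.2931  1.8326 -0.      1.0158  1.822 ]
h 0.202 [-0.83 -0.56] [ 0.4329  0.2931  1.8326 -0.      1.0158  2.9812]
h 0.202 [0.83 0.56] [ 0.4329  0.2931  1.8326 -0.      1.0158 -0.1604]
h 0.202 [ 0.56 -0.83] [ 0.4329  0.2931  1.8326 -0.      1.0158  1.4104]
h 0.202 [-0.56  0.83] [ 0.4329  0.2931  1.8326 -0.      1.0158 -1.7312]
```

```bash
python3 - <<'E'
from h import *
q=down(*-E[:2]); T=lambda:get_obs()["time_s"]
hand.move_gripper(0.0)
bot.reach([.5105,-.3693,.30],q); snap("wrist","pics/w1.png"); print(T())
bot.reach(H-.05*N+[0,0,.20],q); print(T())
p=H-.095*N
bot.reach([p[0],p[1],.28],q); bot.servo_line([p[0],p[1],.202],velocity=.1)
p=H+.035*N; bot.servo_line([p[0],p[1],.202],velocity=.15); print(T(),get_obs()["wrist_force"])
bot.servo_line([p[0],p[1],.30],velocity=.2); bot.dwell(.3)
snap("wrist","pics/w2.png"); snap("side","pics/side2.png"); snap("top","pics/top2.png"); print(T())
a=[cv2.imread(f"pics/{n}.png") for n in("w1","w2")]
for i in a:
  for u in range(0,640,50): cv2.line(i,(u,0),(u,10),(255,255,255))
  for v in range(0,400,50): cv2.line(i,(0,v),(10,v),(255,255,255))
m=np.vstack(a); cv2.imwrite("pics/m2.png",cv2.resize(m,(480,600),interpolation=cv2.INTER_AREA))
E
```

```text
2.55
4.5833
6.8833 [ 1.0612 -0.6394 -0.2524]
7.975
```

View pics/m2.png

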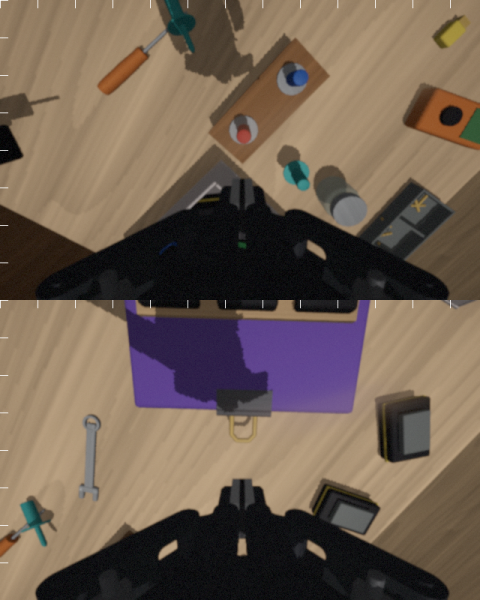

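```bash
python3 - <<'E'
from h import *
bot.dwell(.3)
snap("wrist","pics/w3.png"); snap("side","pics/side3.png")
def crop(f,x,y,w,h,k):
    c=cv2.resize(cv2.imread(f)[y:y+h,x:x+w],None,fx=k,fy=k,interpolation=cv2.INTER_CUBIC); c=np.clip(c*1.3,0,255).astype(np.uint8)
    for u in range(-(-x//10)*10,x+w,10): cv2.line(c,((u-x)*k,0),((u-x)*k,8 if u%50 else 16),(255,255,255))
    for v in range(-(-y//10)*10,y+h,10): cv2.line(c,(0,(v-y)*k),(8 if v%50 else 16,(v-y)*k),(255,255,255))
    return c
cv2.imwrite("pics/m3.png",np.vstack([np.hstack([crop("pics/w2.png",260,110,130,100,3),crop("pics/w3.png",260,110,130,100,3)]),
 np.hstack([crop("pics/w1.png",270,70,130,100,3),crop("pics/side3.png",230,250,130,100,3)])]))
E
```

```text
(no output)
```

View pics/m3.png

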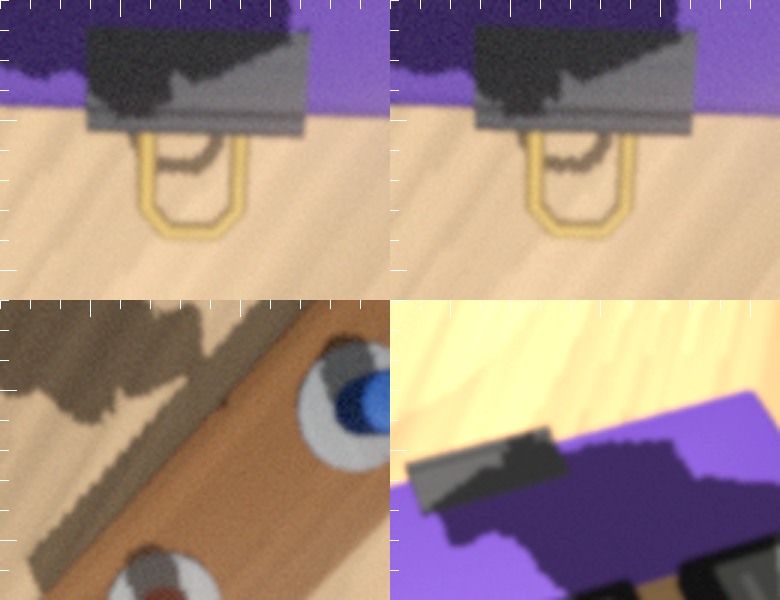

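```bash
python3 - <<'E'
from h import *
T,S,W1,W3="pics/top0.npz","pics/side0.npz","pics/w1.npz","pics/w3.npz"
print("red collar T+W",tri((T,(445,196)),(W1,(325,172))),"S+W",tri((S,(338.7,166.3)),(W1,(325,172))),"all",tri((T,(445,196)),(S,(338.7,166.3)),(W1,(325,172))))
print("W1 at .064",onz(W1,(325,172),.064),"top",onz(T,(445,196),.064),"side",onz(S,(338.7,166.3),.064))
print("redtop",onz(T,(454.3,193),.116),onz(S,(339.7,147.7),.116),onz(W1,(324,180),.116))
tip=(323.7,189.3)
print("staple tip",tri((T,(217,169.3)),(W3,tip)),onz(W3,tip,.064),onz(T,(217,169.3),.064))
g=lambda x,y:(260+(x-390)/3,110+y/3)
a=[onz(W3,g(*p),.064) for p in((545,180),(616,180),(536,145),(535,200),(625,145),(626,200))]
print("inner width",np.linalg.norm(a[0]-a[1]),"mid",(a[0]+a[1])/2); 
for i,j in((2,3),(4,5)): d=a[j]-a[i]; print("n",d/np.linalg.norm(d))
h=[onz(W3,g(*p),.122) for p in((476,129),(691,134))]; print("hinge front",h,np.linalg.norm(h[0]-h[1]),(h[0]-h[1])/np.linalg.norm(h[0]-h[1]))
print("cam",get_obs()["position"])
E
```

```text
red collar T+W (array([ 0.5089, -0.3625,  0.0757]), np.float64(0.0002728508443531341)) S+W (array([ 0.5098, -0.3646,  0.0604]), np.float64(0.00036353191602178647)) all (array([ 0.5101, -0.3663,  0.0601]), np.float64(0.001986253942072535))
W1 at .064 [ 0.5098 -0.3641  0.064 ] top [ 0.5101 -0.367   0.064 ] side [ 0.5087 -0.3583  0.064 ]
redtop [ 0.5112 -0.366   0.116 ] [ 0.5084 -0.3547  0.116 ] [ 0.5083 -0.3645  0.116 ]
staple tip (array([0.584 , 0.1079, 0.0462]), np.float64(0.004875605423349305)) [0.5865 0.1108 0.064 ] [0.5761 0.1041 0.064 ]
inner width 0.02921935858900989 mid [0.5726 0.1309 0.064 ]
n [ 0.5334 -0.8459  0.    ]
n [ 0.5862 -0.8101  0.    ]
hinge front [array([0.5277, 0.1335, 0.122 ]), array([0.5893, 0.173 , 0.122 ])] 0.07320545844826525 [-0.8417 -0.54    0.    ]
cam [0.5756 0.1241 0.3001]
```

```bash
python3 - <<'E'
from h import *
q=down(*-E[:2]); T=lambda:get_obs()["time_s"]
R=np.array([.5098,-.3655,0]); St=np.array([.574,.128,0])
bot.reach([.53,0,.32],q); bot.reach(R+[0,0,.20],q); hand.move_gripper(.055)
bot.servo_line(R+[0,0,.094],velocity=.12); print(get_obs()["wrist_force"])
hand.move_gripper(0,strength=50); o=get_obs(); print(o["gripper_width"],o["grip_force"],o["wrist_force"])
bot.servo_line(R+[0,0,.26],velocity=.12); print(get_obs()["gripper_width"])
bot.reach(St+[0,0,.26],q); bot.servo_line(St+[0,0,.20],velocity=.1)
bot.dwell(.2);o=get_obs(); print(o["time_s"],o["position"],o["gripper_width"])
snap("wrist","pics/w4.png");snap("side","pics/side4.png");snap("top","pics/top4.png")
def crop(f,x,y,w,h,k):
    c=cv2.resize(cv2.imread(f)[y:y+h,x:x+w],None,fx=k,fy=k,interpolation=cv2.INTER_CUBIC); c=np.clip(c*1.3,0,255).astype(np.uint8)
    for u in range(-(-x//10)*10,x+w,10): cv2.line(c,((u-x)*k,0),((u-x)*k,8 if u%50 else 16),(255,255,255))
    for v in range(-(-y//10)*10,y+h,10): cv2.line(c,(0,(v-y)*k),(8 if v%50 else 16,(v-y)*k),(255,255,255))
    return c
cv2.imwrite("pics/m4.png",np.vstack([np.hstack([crop("pics/w4.png",260,120,130,100,3),crop("pics/w4.png",260,200,130,100,3)]),
 np.hstack([crop("pics/side4.png",200,200,130,100,3),crop("pics/top4.png",140,120,130,100,3)])]))
E
```

```text
[-0.2511 -0.6784  0.4357]
0.02079933122018181 48.744943141937256 [-0.3137  1.0063  6.153 ]
0.020730054962781318
16.6917 [0.5744 0.1281 0.2008] 0.020693037166349418
```

View pics/m4.png

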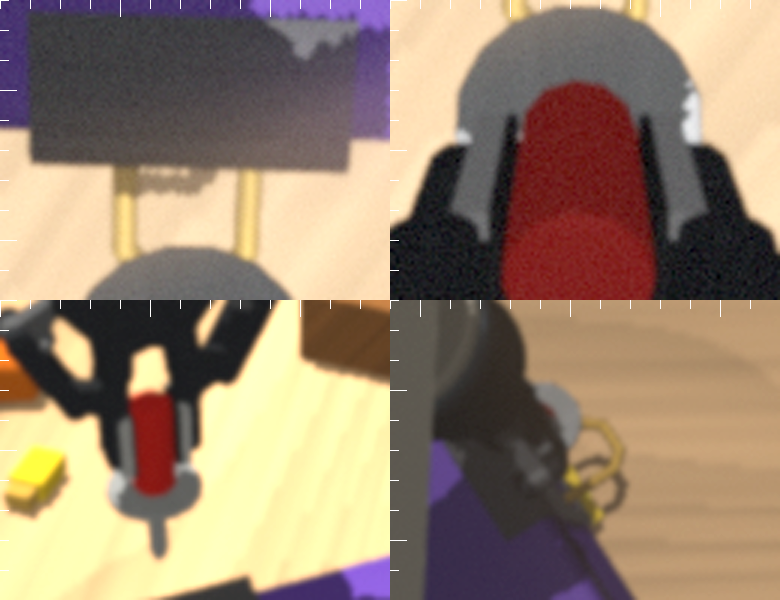

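```bash
python3 - <<'E'
from h import *
W="pics/w4.npz"; S="pics/side4.npz"
St=np.array([.574,.128,.064])
e=onz(W,(323,202.7),.169); print("collar far edge",e,"centre",e+.024*N, "tcp",get_obs()["position"])
l=onz(W,(260+458/3-130,200+50),.169)
for u in(185,):
  a=onz(W,(260+113/3,120+200/3),.064);b=onz(W,(260+259/3,120+200/3),.064); m=(a+b)/2
  print("staple mid lateral",(m-St)@E,"width",np.linalg.norm(a-b)); 
c=e+.024*N; print("pin minus St: lat",(c-St)@E,"n",(c-St)@N)
# side view collar centre / shank tip
print("side collar tri",onz(S,(200+155/3,200+193/3),.171), onz(S,(200+160/3,200+256/3),.122))
h=onz(W,(260+190/3,120+168/3),.122); print("hinge front edge n from St",(h-St)@N)
E
```

```text
collar far edge [0.5617 0.1478 0.169 ] centre [0.5751 0.1279 0.169 ] tcp [0.5742 0.1281 0.2004]
staple mid lateral -0.00022652407104560695 width 0.044266035944246634
pin minus St: lat -0.0008190728365780419 n 0.0007029206105104305
side collar tri [0.5705 0.1399 0.171 ] [0.5726 0.1328 0.122 ]
hinge front edge n from St -0.029361147605313588
```

```bash
python3 - <<'E'
from h import *
St=np.array([.574,.128,0])
bot.servo_line(St+[0,0,.13],velocity=.08)
for z in (.115,.107,.103,.100,.098):
    bot.servo_line(St+[0,0,z],velocity=.04); o=get_obs(); print(z,o["position"],o["wrist_force"])
    if o["wrist_force"][2]>9: break
hand.move_gripper(.045); bot.dwell(.2)
bot.servo_line(St+[0,0,.25],velocity=.1); bot.dwell(.2)
bot.servo_line(St+[0,0,.33]-.06*N,velocity=.15); bot.dwell(.3)
print(get_obs()["time_s"])
snap("wrist","pics/w5.png");snap("side","pics/side5.png");snap("top","pics/top5.png")
def crop(f,x,y,w,h,k): return cv2.resize(np.clip(cv2.imread(f)[y:y+h,x:x+w]*1.3,0,255).astype(np.uint8),None,fx=k,fy=k)
cv2.imwrite("pics/m5.png",np.hstack([crop("pics/w5.png",180,80,260,200,1.5),crop("pics/top5.png",110,100,260,200,1.5)]))
E
```

```text
0.115 [0.5739 0.128  0.1147] [-0.1149  0.5735 -0.9746]
0.107 [0.5738 0.1279 0.1066] [-0.5237  0.4653 -0.0024]
0.103 [0.5738 0.128  0.1028] [ 0.2239 -0.4502 -0.2335]
0.1 [0.5739 0.128  0.0998] [-0.3503  0.5066 -1.6538]
0.098 [0.5743 0.1281 0.0988] [-2.5243 -0.572   6.253 ]
23.0333
```

View pics/m5.png

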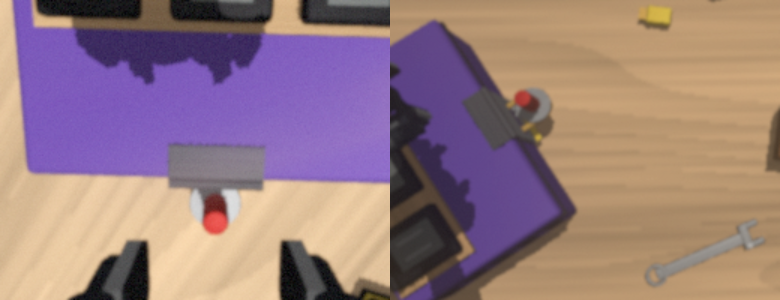

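```bash
python3 - <<'E'
from h import *
W,T="pics/w5.npz","pics/top5.npz"
St=np.array([.574,.128,.064])
for z in(0,):
  c=tri((T,(204,170)),(W,(180+215/1.5,80+204/1.5))); h=tri((T,(198.7,166)),(W,(180+215/1.5,80+222/1.5)))
  print(c,h)
for dz,nm in((.068,"collar"),(.12,"top")): print(nm,proj(T,[St[0],St[1],dz]),proj(W,[St[0],St[1],dz]))
print("obs collar",(204,170),(323.3,216),"top",(198.7,166),(323.3,228))
cv2.imwrite("pics/m6.png",np.hstack([cv2.resize(cv2.imread("pics/w5.png")[170:270,260:390],None,fx=3,fy=3,interpolation=cv2.INTER_CUBIC),cv2.resize(cv2.imread("pics/top5.png")[130:230,140:270],None,fx=3,fy=3,interpolation=cv2.INTER_CUBIC)]))
E
```

```text
(array([0.5743, 0.1284, 0.0714]), np.float64(0.00037384608998547453)) (array([0.575 , 0.1272, 0.1139]), np.float64(0.000349575354864462))
collar [204.6258 170.2205] [322.7777 215.1767]
top [197.3421 165.7968] [322.7746 228.6826]
obs collar (204, 170) (323.3, 216) top (198.7, 166) (323.3, 228)
```

View pics/m6.png

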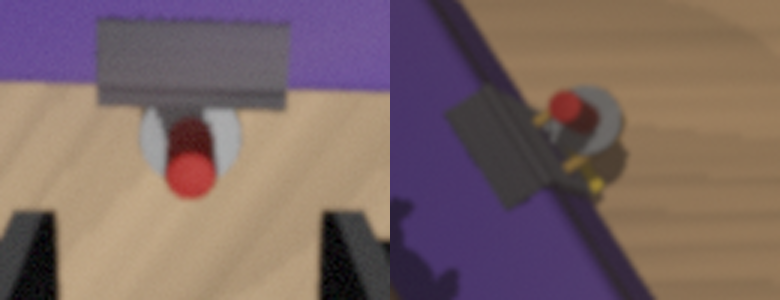

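```bash
python3 -c "
from h import *
print(hand_in())"
```

```text
the job is handed in; nothing more can be done
None
```

The hasp hangs closed and the red pin stands upright through the staple's loop, about 1 mm from its middle in the last pictures. The blue pin was never touched, and I handed the job in at about 23 s; no verdict was returned.

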